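# Brick in a nut and block for brazing

### The job

Build a brazing bay against the robot's side of the long pale firebrick, which stays where it is. Stand the two small pale cut firebricks end-on to that face and square to it, close up against it (a gap of up to about 15 mm is fine), one at each end with its outer side flush with the end of the long brick. Lay the steel block flat in the middle of the bay between them, its longer horizontal side pointing at the long brick, and lay the larger of the two bright steel nuts flat and centred on top of the block; leave the smaller nut and the copper tube where they are.

Things in the scene. Friction and masses are not known exactly. Their poses are not given: they have to be found in the camera images.
- long_brick: Long pale firebrick, 55 mm (x) by 200 mm (y) by 55 mm high, bedded on the hearth: it does not move. Origin at the centre of its underside, on the hearth top. y runs along its length to the robot's left, x points through it away from the robot; so the front face, towards the robot, lies at x = -27.5 mm and its ends at y = +/-100 mm.
- brick_a_mid (a point): Pale cut firebrick, a block 50 mm wide (x) by 75 mm long (y) by 62 mm high (z), one of two alike, interchangeable. The point is its centre, 31 mm above its underside; z up, y along its 75 mm length. Take it across the 50 mm width. About 0.13 kg. At the start it is one of five small things (the two cut bricks, the block, the two nuts) standing apart to the robot's left, in any order.
- brick_b_mid (a point): Pale cut firebrick, a block 50 mm wide (x) by 75 mm long (y) by 62 mm high (z), one of two alike, interchangeable. The point is its centre, 31 mm above its underside; z up, y along its 75 mm length. Take it across the 50 mm width. About 0.13 kg. At the start it is one of five small things (the two cut bricks, the block, the two nuts) standing apart to the robot's left, in any order.
- steel_block_mid (a point): Ground bright steel block, 32 mm wide (x) by 50 mm long (y) by 25 mm high (z). The point is its centre, 12.5 mm above its underside. About 0.31 kg. At the start it is one of five small things (the two cut bricks, the block, the two nuts) standing apart to the robot's left, in any order.
- large_nut_mid (a point): The larger bright steel hexagon nut, lying flat: 42 mm over the corners (along x), 36 mm across the flats (along y; the other flats are 60 degrees on), 20 mm high, with a plain hole. The point is in the middle of the hole, 10 mm above its underside. About 0.07 kg. At the start it is one of five small things (the two cut bricks, the block, the two nuts) standing apart to the robot's left, in any order.
- small_nut_mid (a point): The smaller bright steel hexagon nut, lying flat: 35 mm over the corners, 30 mm across the flats, 16 mm high. Not part of the job: leave it alone. The point is its centre, 8 mm up. At the start it is one of five small things (the two cut bricks, the block, the two nuts) standing apart to the robot's left, in any order.
- copper_tube_mid (a point): Copper tube offcut lying on its side, 32 mm in diameter, 90 mm long (along y). Not part of the job: leave it alone. The point is its centre, 16 mm up. At the start it lies at the back, near the middle, by the left edge of the fume hood. That hood hangs from 0.3 m above the hearth top upward, begins 0.65 m ahead of the robot and covers the right half: swing across with the arm drawn in. The torch at the left edge stands 0.37 m high.
There are look-alikes about, which are no part of the job. What is shaped like the part that bears steel_block_mid but green or yellow is not meant.

How it is judged:
By the outcome, as a careful person would: the job done as asked, in the order asked, and still so for the second after the job is handed in, with the robot touching nothing.
It also fails if it takes over 120 s, if anything falls off the work surface, if the arm or the gripper's body presses on something with over 40 N, if the wrist force passes 120 N, or if a joint passes its speed limit or range.

### The arm

A 7-joint arm with a two-finger parallel gripper is mounted at the origin on a cart in front of the work surface, level with it; the furniture and walls round the work are solid. World frame = base frame: x ahead of the robot, y to its left, z up, the work surface at z = 0. Lengths are in mm, angles in rad, forces in N, time in s.
With the tool pointing down it reaches from about 425 to 875 mm from the base axis. Payload 9.9 kg.
Tool frame: the origin (TCP) lies on the centre line of the jaws, within the pads' length; the fingertips stand robot.tip_extent ahead of it and the grasp point (between the pads) lies 2 mm behind it (robot.tip_extent is the distance from the TCP to the fingertips, in mm); z points along the fingers, y is the line along which they close (so a half turn about z gives the same grasp; the last joint's range is limited). The gripper opens to 85 mm and grips with 20 to 120 N. Pads are 22 mm wide; open, the fingers measure 114 mm over their backs; the gripper's body (76 mm by 85 mm) begins 54 mm behind the grasp point. The pads swing forward as they close: fully open they stand 13 mm farther back than shut.
Start: joints at [1.265, 0.576, 0.025, 1.437, -0.015, 1.129, -0.057], TCP at [148.495, -658.467, 248.289] pointing down, gripper open.
Joint ranges: [-2.76, 2.76], [-0.34, 2.15], [-1.52, 1.57], [0.19, 2.46], [-1.09, 4.23], [0.17, 1.99], [-2.82, 2.82]. Speed limits (rad/s): [2.22, 2.22, 3.01, 3.01, 3.14, 3.14, 3.14].

### API

Orientations are given as a rotation vector (axis times angle).
In Python, from workcell import sensors, imaging, job, robot gives the robot as it stands. The module is installed in compiled form; this text tells all that it offers.
- The arm moves only by the tool drive_tool, never from a script. Its argument "plan" is a list of rows, each a list of 5 numbers: the closure, from 0 (fully open) to 1 (shut), then the shift along the tool's x, y, z in m, then the turn about the tool's z in rad. A call has 1 to 20 rows; each row shifts and turns the commanded pose from where the row before left it, along the tool's axes as they then stand; what a row does not reach is not made up. A row lasts 1/8 s, in which the tool goes at most 62.5 mm and 10.7 degrees, less where a joint would pass 70% of its speed; a pose out of reach is approached as far as the arm can. A call is refused whole if a number of a shift passes 0.0625 or a number of a turn 0.188, either way. A call with a gripper value outside its range is refused whole. The fingers move at their own pace and stop on an object; "grip_force" is the grip in N (left out, the last holds). Time passes only in rows, so rows that do not move let the fingers close. It gives the time, the measured TCP pose, the force, the opening and the grip force at its end, in the units of the state.
- sensors.get_obs(): the state, without advancing time (a new reading comes with each control period).
- imaging.capture(name): name is "scene" or "top"; returns a dict with "frame" (400x640x3 uint8, blue, green, red), "range_z" (400x640 float32, mm along the optical axis (not along the pixel's ray), 0 where there is no reading), "intrinsics" (3x3 intrinsics, pixels), "R" (3x3) and "t" (3): a world point X has camera coordinates R X + t. Camera axes: x right, y down, z forward; pixel columns grow to the right and rows downward; lengths in mm; the calibration is good to about 2 mm. A picture is of the moment at which its call begins.
- job.job_done(): hands the job in; it is judged then, once.
The state is a dict: "clock": time; "joints": joint angles; "dq": joint speeds; "joint_efforts": joint torques, N m; "tcp_pos": TCP position; "tool_rot": TCP orientation; "wrist_force": force on the tool from outside, world axes, zero at the start; "moment": the same for the moment, N m; "finger_gap": finger opening in mm; "finger_force": force on a finger pad.
Only numpy, scipy, OpenCV 4.12 (cv2) and the standard library are available. Lean on these libraries where they do the work, as an engineer would, in place of code of your own. Each camera call takes 0.05 s, during which the arm holds its last target. There are 200 camera calls.

## Working session

There is one attempt and no reset: what is moved stays moved. The work goes in short steps, Python scripts to look and compute and a tool call to move; the robot and the scene stay as the last step left them, time stands still between calls to the robot, and variables do not carry over. Pictures are saved under pics/ and viewed, at most 14 in all, crops included, and the job is handed in when it is done.

Besides the shell and the picture viewer there is one more tool, called after "Emit:" in YAML: its name, and indented under it one key for each argument. drive_tool: Moves the arm, as the interface text tells. Its arguments: {"type":"object","properties":{"plan":{"type":"array"},"grip_force":{"type":"number"}},"required":["plan"]}

```bash
mkdir -p pics; python3 - <<'E'
from workcell import sensors, imaging, job, robot
import cv2,numpy as np
o=sensors.get_obs();print({k:np.round(v,3) for k,v in o.items()});print(robot.tip_extent)
for n in("scene","top"):
    c=imaging.capture(n);cv2.imwrite(f"pics/{n}0.png",c["frame"]);print(n,c["intrinsics"].round(1).tolist(),c["R"].round(3).tolist(),c["t"].round(1))
E
```

```text
{'clock': np.float64(0.0), 'joints': array([ 1.265,  0.577,  0.025,  1.438, -0.015,  1.129, -0.056]), 'dq': array([-0.001,  0.001,  0.001, -0.001, -0.   , -0.002,  0.002]), 'joint_efforts': array([-0.0000e+00, -7.6575e+01,  2.2510e+00, -2.8596e+01,  1.5000e-02,
        1.3000e-02, -0.0000e+00]), 'tcp_pos': array([ 148.408, -658.06 ,  247.433]), 'tool_rot': array([-3.121, -0.348,  0.   ]), 'wrist_force': array([-1.414,  0.819,  0.049]), 'moment': array([ 0.019, -0.01 , -0.014]), 'finger_force': np.float64(0.0), 'finger_gap': np.float64(85.358)}
17.0
scene [[390.4, 0.0, 314.4], [0.0, 390.4, 200.7], [0.0, 0.0, 1.0]] [[-0.812, -0.584, -0.003], [-0.461, 0.644, -0.611], [0.359, -0.494, -0.792]] [487.4 283.9 790.4]
top [[475.5, 0.0, 318.1], [0.0, 475.5, 195.0], [0.0, 0.0, 1.0]] [[0.017, -1.0, -0.016], [-0.996, -0.015, -0.088], [0.088, 0.017, -0.996]] [ 26.  593.8 951.2]
```

View pics/scene0.png

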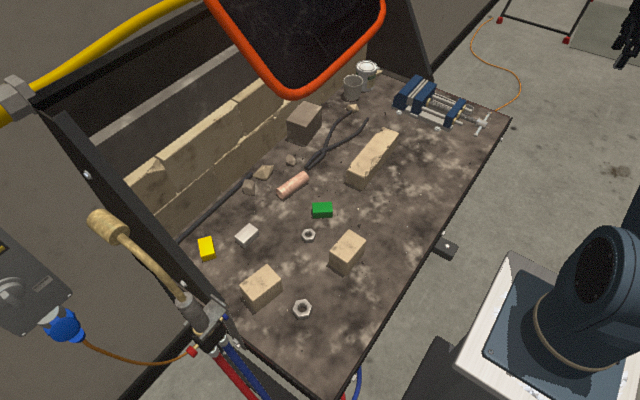

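View pics/top0.png

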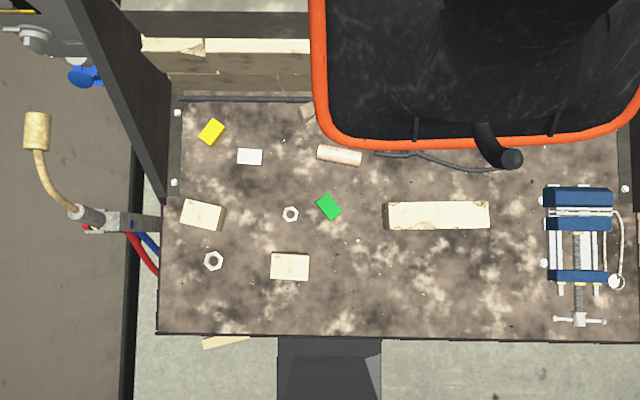

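The scene view shows the long brick at (372,158), the cut bricks at (262,287) and (347,252), the steel block at (246,234) and the nuts at (302,309) and (308,235). In the top view these are at (437,215), (202,215), (290,266), (249,157), (213,261) and (290,214). The tube at (339,155) and the green and yellow decoys stay put.

```bash
cat > h.py <<'E'
from workcell import sensors, imaging, job, robot
import cv2,numpy as np
def world(c):
    "per-pixel world points from the range image"
    v,u=np.mgrid[:400,:640]; z=c["range_z"]; K=c["intrinsics"]
    P=np.stack([(u-K[0,2])/K[0,0]*z,(v-K[1,2])/K[1,1]*z,z],-1)
    return (P-c["t"])@c["R"]
def cast(c,px,h):
    px=np.asarray(px,float); K=c["intrinsics"]
    d=np.c_[(px-K[[0,1],[2,2]])/K[[0,1],[0,1]],np.ones(len(px))]@c["R"]; o=-c["R"].T@c["t"]
    return (o+d*((h-o[2])/d[:,2])[:,None])[:,:2]
def find(c,seed,h,r=75,pad=9):
    "rectangle of the top face (height h) near a world xy: centre, sides, angle of long side"
    W=world(c); m=(abs(W[...,2]-h)<pad)&(np.hypot(W[...,0]-seed[0],W[...,1]-seed[1])<r)&(c["range_z"]>0)
    n,l,s,ce=cv2.connectedComponentsWithStats(m.astype(np.uint8))
    if n<2: return None
    k=1+np.argmax(s[1:,4]); cn=max(cv2.findContours((l==k).astype(np.uint8),cv2.RETR_EXTERNAL,cv2.CHAIN_APPROX_NONE)[0],key=len)[:,0]
    p=cast(c,cn,h).astype(np.float32); R=cv2.minAreaRect(p); b=cv2.boxPoints(R)
    e=[b[1]-b[0],b[2]-b[1]]; e=max(e,key=np.linalg.norm); a=np.arctan2(e[1],e[0])
    a=(a+np.pi/2)%np.pi-np.pi/2
    return np.round(R[0],1),np.round(sorted(R[1]),1),round(float(a),3),int(s[k,4]),float(np.median(W[l==k][:,2]).round(1))
S=dict(long=(437,215,55,130),A=(202,215,62,75),B=(290,266,62,75),blk=(249,157,25,50),n1=(213,261,20,40),n2=(290,214,20,40),tube=(339,155,30,70),green=(328,207,25,50),yel=(211,131,25,50))
E
python3 - <<'E'
from h import *
c=imaging.capture("top")
for k,(u,v,h,r) in S.items():
    s=cast(c,[(u,v)],h)[0]; print(k,s.round(),find(c,s,h,r))
c=imaging.capture("scene"); print("scene")
for k,(u,v,h,r) in dict(long=(375,152,55,130),A=(260,282,62,75),B=(347,245,62,75),blk=(246,232,25,50),n1=(302,307,20,40),n2=(308,233,20,40)).items():
    s=cast(c,[(u,v)],h)[0]; print(k,s.round(),find(c,s,h,r))
E
```

```text
long [ 555. -201.] (array([ 554.3, -203.9]), array([ 54.8, 199.1]), -1.539, 2705, 54.5)
A [547. 264.] (array([547.4, 266.2]), array([49.7, 75.8]), 1.359, 957, 61.8)
B [450.  87.] (array([447.9,  87.9]), array([49.9, 74.9]), 1.527, 975, 61.7)
blk [671. 180.] (array([670.8, 178.8]), array([33.2, 51.2]), 1.494, 383, 25.0)
n1 [455. 249.] (array([455.3, 247.4]), array([37.3, 39.5]), 0.816, 212, 19.6)
n2 [554.  93.] (array([552.7,  91.8]), array([29.1, 32.2]), 0.804, 130, 16.2)
tube [677.  -6.] (array([676.6,  -6.7]), array([30.1, 89.8]), 1.38, 614, 29.5)
green [569.  15.] (array([569.2,  12.3]), array([32.1, 49.8]), 0.69, 382, 24.8)
yel [724. 262.] (array([722.4, 259.8]), array([34.6, 49.8]), -0.626, 383, 24.8)
scene
long [ 545. -200.] (array([ 550.7, -201.1]), array([ 56.9, 205. ]), -1.542, 1114, 54.3)
A [545. 268.] (array([544.3, 268.7]), array([53.4, 75.4]), 1.363, 853, 61.8)
B [447.  90.] (array([445. ,  91.2]), array([51.6, 78.8]), 1.526, 714, 61.7)
blk [671. 178.] (array([668.2, 180.7]), array([36.1, 51.8]), 1.522, 284, 24.4)
n1 [454. 248.] (array([452.8, 249.3]), array([37.6, 39.1]), -0.942, 216, 19.5)
n2 [552.  93.] (array([549.8,  94.6]), array([30.5, 34.7]), -1.329, 103, 16.2)
```

Emit:
drive_tool:
  plan:
    - [0, 0.042, -0.02, 0, 0]
    - [0, 0.042, -0.02, 0, 0]
    - [0, 0.042, -0.02, 0, 0]
    - [0, 0.042, -0.02, 0, 0]
    - [0, 0.042, -0.02, 0, 0]
    - [0, 0.042, -0.02, 0, 0]
    - [0, 0.042, -0.02, 0, 0]
    - [0, 0.042, -0.02, 0, 0]
    - [0, 0.042, -0.02, 0, 0]
    - [0, 0.01, -0.044, 0, 0]
    - [0, 0.01, -0.044, 0, 0]
    - [0, 0.01, -0.044, 0, 0]
    - [0, 0.01, -0.044, 0, 0]
    - [0, 0.01, -0.044, 0, 0]
    - [0, 0.01, -0.044, 0, 0]
    - [0, 0.01, -0.044, 0, 0]
    - [0, 0.01, -0.044, 0, 0]
    - [0, 0.01, -0.044, 0, 0]
    - [0, 0.01, -0.044, 0, 0]
    - [0, 0.01, -0.044, 0, 0]
  grip_force: 40

```text
clock: 2.7
tcp_pos: [478.3, 98.0, 248.4]
tool_rot: [3.122, 0.347, 0.0]
wrist_force: [-0.6, 0.1, -0.7]
finger_gap: 85.5
finger_force: 0.0
```

```bash
cat >> h.py <<'E'
from scipy.spatial.transform import Rotation as Ro
def go(x,y,z,phi):
    "print what is still to go: turn about tool z, shift in the tool axes before / after the turn (mm)"
    o=sensors.get_obs(); R=Ro.from_rotvec(o["tool_rot"]).as_matrix(); p=np.arctan2(R[1,0],R[0,0])
    d=np.array([x,y,z])-o["tcp_pos"]; t=(p-phi+np.pi)%(2*np.pi)-np.pi
    print("t",o["clock"].round(2),"pos",o["tcp_pos"].round(1),"phi",p.round(3),"tilt",R[:2,2].round(3),"gap",o["finger_gap"].round(1),"F",o["wrist_force"].round(1),"j",o["joints"].round(2))
    print("  turn",t.round(3),"shift now",(R.T@d).round(1),"after turn",np.round([d[0]*np.cos(phi)+d[1]*np.sin(phi),d[0]*np.sin(phi)-d[1]*np.cos(phi),-d[2]],1))
E
python3 -c "
from h import *
go(547.4,266.2,130,1.359)"
```

```text
Traceback (most recent call last):
  File "h.py", line 28, in go
    print("t",o["clock"].round(2),"pos",o["tcp_pos"].round(1),"phi",p.round(3),"tilt",R[:2,2].round(3),"gap",o["finger_gap"].round(1),"F",o["wrist_force"].round(1),"j",o["joints"].round(2))
              ^^^^^^^^^^^^^^^^
AttributeError: 'float' object has no attribute 'round'
```

```bash
sed -i 's/o\["clock"\]\.round(2)/round(float(o["clock"]),2)/; s/o\["finger_gap"\]\.round(1)/round(float(o["finger_gap"]),1)/' h.py
python3 -c "
from h import *
go(546,267.5,130,1.359)"
```

```text
t 2.7 pos [478.3  98.  248.4] phi 0.222 tilt [0. 0.] gap 85.5 F [-0.6  0.1 -0.7] j [-0.18  0.3  -0.16  1.91  0.06  0.93 -1.71]
  turn -1.137 shift now [ 103.2 -150.5  118.4] after turn [179.9  30.5 118.4]
```

Emit:
drive_tool:
  plan:
    - [0, 0, 0, 0, -0.163]
    - [0, 0, 0, 0, -0.163]
    - [0, 0, 0, 0, -0.162]
    - [0, 0, 0, 0, -0.162]
    - [0, 0, 0, 0, -0.162]
    - [0, 0, 0, 0, -0.162]
    - [0, 0, 0, 0, -0.163]
    - [0, 0.036, 0.006, 0.02, 0]
    - [0, 0.036, 0.006, 0.02, 0]
    - [0, 0.036, 0.006, 0.026, 0]
    - [0, 0.036, 0.006, 0.026, 0]
    - [0, 0.036, 0.006, 0.026, 0]
    - [0, 0, 0, 0, 0]
    - [0, 0, 0, 0, 0]

```text
clock: 4.45
tcp_pos: [545.5, 265.6, 130.3]
tool_rot: [2.444, 1.974, -0.002]
wrist_force: [-0.4, 0.7, 1.0]
finger_gap: 85.2
finger_force: 0.0
```

```bash
python3 -c "
from h import *
go(546,267.5,45,1.359)
a=imaging.capture('scene')['frame'][120:360,150:470];b=imaging.capture('top')['frame'][120:360,120:440]
cv2.imwrite('pics/p1.png',np.hstack([a,b]))"
```

```text
t 4.45 pos [545.5 265.6 130.3] phi 1.359 tilt [-0.001 -0.001] gap 85.2 F [-0.4  0.7  1. ] j [-0.3   0.61 -0.37  1.76  0.28  0.83 -1.01]
  turn -0.0 shift now [ 2.1  0.1 85.3] after turn [ 2.   0.1 85.3]
```

View pics/p1.png

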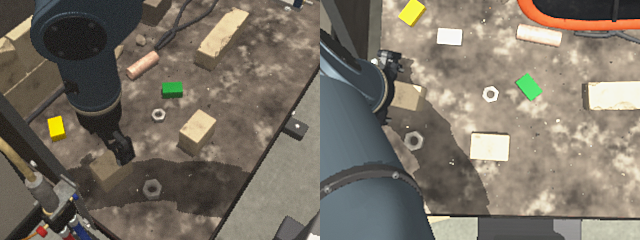

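The gripper stands over brick A, at (105,165) in the left crop, with its fingers lined up across the width. Next I descend and grip.

Emit:
drive_tool:
  plan:
    - [0, 0.001, 0, 0.03, 0]
    - [0, 0.001, 0, 0.03, 0]
    - [0, 0, 0, 0.018, 0]
    - [0, 0, 0, 0.009, 0]
    - [0, 0, 0, 0, 0]
    - [0.3, 0, 0, 0, 0]
    - [0.6, 0, 0, 0, 0]
    - [1, 0, 0, 0, 0]
    - [1, 0, 0, 0, 0]
    - [1, 0, 0, 0, 0]
    - [1, 0, 0, 0, 0]
    - [1, 0, 0, 0, 0]

```text
clock: 6.05
tcp_pos: [546.7, 268.5, 44.2]
tool_rot: [2.444, 1.974, 0.002]
wrist_force: [-0.5, -0.5, 5.9]
finger_gap: 49.4
finger_force: 42.4
```

```bash
python3 -c "
from h import *
go(485.6,-281.1,150,0.031)"
```

```text
t 6.05 pos [546.7 268.5  44.2] phi 1.359 tilt [0.001 0.001] gap 49.4 F [-0.5 -0.5  5.9] j [-0.34  0.73 -0.32  1.82  0.35  0.65 -1.07]
  turn 1.328 shift now [-550.    56.1 -106.2] after turn [ -78.1  547.4 -105.8]
```

Emit:
drive_tool:
  plan:
    - [1, 0, 0, -0.03, 0]
    - [1, 0, 0, -0.036, 0]
    - [1, 0, 0, -0.04, 0]
    - [1, 0, 0, 0, 0.166]
    - [1, 0, 0, 0, 0.166]
    - [1, 0, 0, 0, 0.166]
    - [1, 0, 0, 0, 0.166]
    - [1, 0, 0, 0, 0.166]
    - [1, 0, 0, 0, 0.166]
    - [1, 0, 0, 0, 0.166]
    - [1, 0, 0, 0, 0.166]
    - [1, -0.008, 0.055, 0, 0]
    - [1, -0.008, 0.055, 0, 0]
    - [1, -0.008, 0.055, 0, 0]
    - [1, -0.008, 0.055, 0, 0]
    - [1, -0.008, 0.055, 0, 0]
    - [1, -0.008, 0.055, 0, 0]
    - [1, -0.008, 0.055, 0, 0]
    - [1, -0.008, 0.055, 0, 0]

```text
clock: 8.43
tcp_pos: [495.3, -175.1, 149.6]
tool_rot: [-3.141, -0.049, -0.001]
wrist_force: [1.0, 0.3, -0.1]
finger_gap: 49.2
finger_force: 42.1
```

Emit:
drive_tool:
  plan:
    - [1, -0.007, 0.055, 0, 0]
    - [1, -0.007, 0.052, 0, 0]
    - [1, 0, 0, 0, 0]
    - [1, 0, 0, 0, 0]

```text
clock: 8.93
tcp_pos: [484.9, -280.3, 149.2]
tool_rot: [-3.14, -0.048, 0.0]
wrist_force: [-0.1, 1.0, -1.2]
finger_gap: 49.7
finger_force: 42.2
```

```bash
python3 -c "
from h import *
go(485.6,-281.1,46,0.031)
c=imaging.capture('top')
z=150-44.2
print(find(c,(485,-281),62+z,70),find(c,(555,-201),55,130))
c=imaging.capture('scene')
print(find(c,(485,-281),62+z,70),find(c,(555,-201),55,130))
"
```

```text
t 8.93 pos [ 484.9 -280.3  149.2] phi 0.031 tilt [-0.     0.001] gap 49.7 F [-0.1  1.  -1.2] j [ 0.45  0.52 -0.02  1.87  0.01  0.76 -1.11]
  turn -0.0 shift now [  0.7   1.  103.2] after turn [  0.7   0.9 103.2]
(array([ 509.1, -276.6]), array([24.2, 49. ]), -1.554, 283, 166.2) (array([ 554.3, -203.8]), array([ 54.8, 199.3]), -1.539, 2700, 54.5)
(array([ 463.1, -273.9]), array([44.4, 86. ]), 1.461, 244, 166.5) (array([ 550.8, -200.8]), array([ 57.4, 205.2]), -1.531, 1120, 54.3)
```

Emit:
drive_tool:
  plan:
    - [1, 0, 0.001, 0.035, 0]
    - [1, 0, 0, 0.035, 0]
    - [1, 0, 0, 0.02, 0]
    - [1, 0, 0, 0.008, 0]
    - [1, 0, 0, 0, 0]
    - [1, 0, 0, 0, 0]

```text
clock: 9.78
tcp_pos: [485.6, -281.9, 52.2]
tool_rot: [3.141, 0.049, 0.002]
wrist_force: [0.1, -0.5, 0.0]
finger_gap: 49.7
finger_force: 42.2
```

```bash
python3 -c "
from h import *
go(485.6,-281.1,45,0.031)
for n in ('top','scene'):
  c=imaging.capture(n)
  print(find(c,(485,-281),67,62,5),find(c,(555,-201),55,130,5))
  f=c['frame'];cv2.imwrite('pics/q_%s.png'%n,cv2.resize(f[130:290,350:550] if n=='top' else f[80:240,300:500],None,fx=2,fy=2))
a,b=[cv2.imread('pics/q_%s.png'%n) for n in('top','scene')];cv2.imwrite('pics/p2.png',np.hstack([a,b]))
"
```

```text
t 9.78 pos [ 485.6 -281.9   52.2] phi 0.031 tilt [ 0.001 -0.001] gap 49.7 F [ 0.1 -0.5  0. ] j [ 0.45  0.66 -0.02  1.95  0.02  0.54 -1.12]
  turn 0.0 shift now [-0.  -0.8  7.2] after turn [-0.  -0.8  7.2]
(array([ 510.8, -278.6]), array([23.3, 51.1]), -1.455, 195, 69.3) (array([ 554.3, -204.1]), array([ 54.7, 198.8]), -1.539, 2552, 54.6)
(array([ 462.9, -274.2]), array([41.4, 73.9]), 1.444, 189, 69.0) (array([ 551.3, -202.4]), array([ 56. , 202.1]), -1.536, 1029, 54.5)
```

View pics/p2.png

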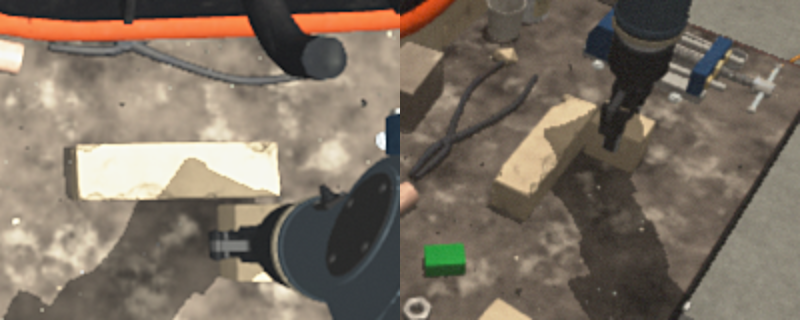

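The top crop (left) shows the held brick behind the right end of the long brick, at (245,240), square to it with a small gap. Next I lower it, release and back off for a clear look.

Emit:
drive_tool:
  plan:
    - [1, 0, -0.001, 0.004, 0]
    - [1, 0, 0, 0.003, 0]
    - [1, 0, 0, 0.001, 0]
    - [1, 0, 0, 0, 0]
    - [0.7, 0, 0, 0, 0]
    - [0.5, 0, 0, 0, 0]
    - [0.2, 0, 0, 0, 0]
    - [0.1, 0, 0, 0, 0]
    - [0, 0, 0, -0.02, 0]
    - [0, 0, 0, -0.045, 0]
    - [0, 0, 0, -0.045, 0]
    - [0, 0, -0.06, 0, 0]
    - [0, 0, -0.06, 0, 0]
    - [0, 0, -0.06, 0, 0]
    - [0, 0, -0.06, 0, 0]
    - [0, 0, -0.06, 0, 0]
    - [0, 0, 0, 0, 0]
    - [0, 0, 0, 0, 0]

```text
clock: 12.12
tcp_pos: [475.7, 18.6, 153.2]
tool_rot: [3.141, 0.049, -0.0]
wrist_force: [1.0, 0.4, -0.1]
finger_gap: 85.5
finger_force: 0.0
```

```bash
cat >> h.py <<'E'
def rel(r,L):
    "pose r in the long brick frame L"
    th=(L[2]%np.pi)-np.pi/2; d=r[0]-L[0]
    return np.round([d[0]*np.cos(th)+d[1]*np.sin(th),-d[0]*np.sin(th)+d[1]*np.cos(th)],1),round(r[2]-th,3)
E
python3 -c "
from h import *
go(446.5,89.5,130,1.527)
for n in ('top','scene'):
  c=imaging.capture(n)
  L=find(c,(555,-201),55,130,3.5 if n=='top' else 5);r=find(c,(485,-281),62,60,3);print(L,r,rel(r,L))
  print(find(c,(447,88),62))
"
```

```text
t 12.12 pos [475.7  18.6 153.2] phi 0.031 tilt [-0. -0.] gap 85.5 F [ 1.   0.4 -0.1] j [-0.12  0.41 -0.02  2.07  0.01  0.66 -1.69]
  turn -1.496 shift now [-27.  -71.8  23.2] after turn [ 69.5 -32.3  23.2]
(array([ 554.4, -204.2]), array([ 54.7, 198.6]), -1.539, 2407, 54.7) (array([ 484.1, -280.3]), array([49.9, 73.9]), 0.048, 905, 61.8) (array([-72.7, -73.8]), 0.016)
(array([449.3, 124.7]), array([ 3.9, 46.6]), 0.025, 44, 61.8)
(array([ 530.5, -260.3]), array([22.2, 91.7]), -1.321, 119, 54.1) (array([ 481.9, -278.9]), array([51.4, 74. ]), 0.03, 358, 61.6) (array([-51.7,  -6. ]), -0.22)
(array([445.,  91.]), array([51.7, 78.3]), 1.526, 715, 61.7)
```

Brick A sits square, with a gap of about 8 mm and its outer side about 1 mm off flush, which is good. Next is brick B.

Emit:
drive_tool:
  plan:
    - [0, 0, 0, 0, -0.166]
    - [0, 0, 0, 0, -0.166]
    - [0, 0, 0, 0, -0.166]
    - [0, 0, 0, 0, -0.166]
    - [0, 0, 0, 0, -0.166]
    - [0, 0, 0, 0, -0.166]
    - [0, 0, 0, 0, -0.166]
    - [0, 0, 0, 0, -0.167]
    - [0, 0, 0, 0, -0.167]
    - [0, 0.035, -0.016, 0.01, 0]
    - [0, 0.034, -0.016, 0.013, 0]
    - [0, 0, 0, 0, 0]
    - [0, 0, 0, 0, 0]

```text
clock: 13.85
tcp_pos: [447.2, 87.8, 130.3]
tool_rot: [2.272, 2.169, -0.001]
wrist_force: [0.0, -0.5, -0.1]
finger_gap: 85.3
finger_force: 0.0
```

```bash
python3 -c "
from h import *
go(447,89,44,1.527)"
```

```text
t 13.85 pos [447.2  87.8 130.3] phi 1.525 tilt [-0.    -0.001] gap 85.3 F [ 0.  -0.5 -0.1] j [ 0.01  0.44 -0.43  2.13  0.31  0.62 -0.68]
  turn -0.002 shift now [ 1.3 -0.3 86.3] after turn [ 1.2 -0.3 86.3]
```

Emit:
drive_tool:
  plan:
    - [0, 0.001, 0, 0.03, 0]
    - [0, 0, 0, 0.03, 0]
    - [0, 0, 0, 0.018, 0]
    - [0, 0, 0, 0.008, 0]
    - [0, 0, 0, 0, 0]
    - [0.3, 0, 0, 0, 0]
    - [0.6, 0, 0, 0, 0]
    - [1, 0, 0, 0, 0]
    - [1, 0, 0, 0, 0]
    - [1, 0, 0, 0, 0]
    - [1, 0, 0, 0, 0]
    - [1, 0, 0, 0, 0]
    - [1, 0, 0, -0.03, 0]
    - [1, 0, 0, -0.036, 0]
    - [1, 0, 0, -0.04, 0]

```text
clock: 15.72
tcp_pos: [446.4, 90.2, 151.5]
tool_rot: [-2.269, -2.172, 0.001]
wrist_force: [0.6, 0.2, -1.9]
finger_gap: 49.5
finger_force: 42.7
```

Emit:
drive_tool:
  plan:
    - [1, 0, 0, 0, 0.166]
    - [1, 0, 0, 0, 0.166]
    - [1, 0, 0, 0, 0.166]
    - [1, 0, 0, 0, 0.166]
    - [1, 0, 0, 0, 0.166]
    - [1, 0, 0, 0, 0.166]
    - [1, 0, 0, 0, 0.166]
    - [1, 0, 0, 0, 0.167]
    - [1, 0, 0, 0, 0.166]
    - [1, 0, 0, 0, 0]

```text
clock: 16.98
tcp_pos: [446.6, 90.4, 150.5]
tool_rot: [3.141, 0.052, 0.0]
wrist_force: [-0.5, -0.9, -3.3]
finger_gap: 49.5
finger_force: 43.0
```

```bash
python3 -c "
from h import *
go(481,-132.3,52,0.029)"
```

```text
t 16.98 pos [446.6  90.4 150.5] phi 0.033 tilt [ 0. -0.] gap 49.5 F [-0.5 -0.9 -3.3] j [-0.27  0.39 -0.04  2.12  0.03  0.63 -1.87]
  turn 0.004 shift now [ 27.  223.7  98.5] after turn [ 27.9 223.6  98.5]
```

Emit:
drive_tool:
  plan:
    - [1, 0.006, 0.045, 0, 0.002]
    - [1, 0.006, 0.045, 0, 0]
    - [1, 0.005, 0.045, 0, 0]
    - [1, 0.005, 0.045, 0, 0]
    - [1, 0.005, 0.044, 0, 0]
    - [1, 0, 0, 0, 0]
    - [1, 0, 0, 0.035, 0]
    - [1, 0, 0, 0.035, 0]
    - [1, 0, 0, 0.02, 0]
    - [1, 0, 0, 0.008, 0]
    - [1, 0, 0, 0, 0]
    - [1, 0, 0, 0, 0]

```text
clock: 18.48
tcp_pos: [481.1, -132.7, 53.1]
tool_rot: [3.141, 0.048, 0.002]
wrist_force: [-0.3, 0.3, -2.2]
finger_gap: 49.6
finger_force: 42.9
```

```bash
python3 -c "
from h import *
go(481,-132.3,45,0.031)
for n in ('top','scene'):
  f=imaging.capture(n)['frame'];cv2.imwrite('pics/q_%s.png'%n,cv2.resize(f[130:290,350:550] if n=='top' else f[80:240,300:500],None,fx=2,fy=2))
a,b=[cv2.imread('pics/q_%s.png'%n) for n in('top','scene')];cv2.imwrite('pics/p3.png',np.hstack([a,b]))
"
```

```text
t 18.48 pos [ 481.1 -132.7   53.1] phi 0.031 tilt [ 0.001 -0.   ] gap 49.6 F [-0.3  0.3 -2.2] j [ 0.19  0.6  -0.03  2.11  0.04  0.44 -1.4 ]
  turn -0.0 shift now [-0.1 -0.4  8.1] after turn [-0.1 -0.4  8.1]
```

View pics/p3.png

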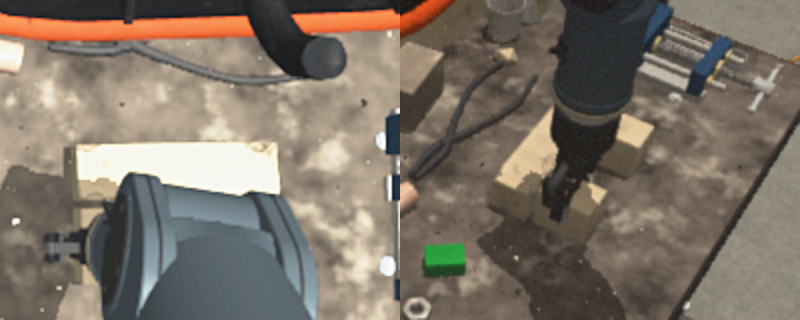

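The scene crop (right) shows brick B held at the left end of the long brick, at (570,205), with brick A in place at (625,140). Next I lower it, release and back off.

Emit:
drive_tool:
  plan:
    - [1, 0, 0, 0.004, 0]
    - [1, 0, 0, 0.004, 0]
    - [1, 0, 0, 0.001, 0]
    - [1, 0, 0, 0, 0]
    - [0.7, 0, 0, 0, 0]
    - [0.5, 0, 0, 0, 0]
    - [0.2, 0, 0, 0, 0]
    - [0.1, 0, 0, 0, 0]
    - [0, 0, 0, -0.02, 0]
    - [0, 0, 0, -0.045, 0]
    - [0, 0, 0, -0.045, 0]
    - [0, 0, -0.06, 0, 0]
    - [0, 0, -0.06, 0, 0]
    - [0, 0, -0.06, 0, 0]
    - [0, 0, -0.06, 0, 0]
    - [0, 0, 0, 0, 0]
    - [0, 0, 0, 0, 0]

```text
clock: 20.7
tcp_pos: [473.2, 106.7, 153.0]
tool_rot: [3.141, 0.048, -0.001]
wrist_force: [0.7, -1.2, 0.4]
finger_gap: 85.4
finger_force: 0.0
```

```bash
python3 -c "
from h import *
c=imaging.capture('top')
L=find(c,(555,-201),55,130,3.5);print(L)
for s in ((485,-281),(481,-131)):
  r=find(c,s,62,60,3);print(r,rel(r,L))
k=find(c,(670,179),25,50,6);print(k)
k2=find(imaging.capture('scene'),(670,179),25,50,6);print(k2)
go(669.5,180,110,1.51)
"
```

```text
(array([ 554.4, -204.2]), array([ 54.6, 198.6]), -1.539, 2421, 54.7)
(array([ 483.9, -279.8]), array([50.3, 73.7]), 0.032, 903, 61.8) (array([-72.9, -73.3]), 0.0)
(array([ 479. , -132.6]), array([49.8, 74. ]), 0.031, 906, 61.8) (array([-73.1,  74. ]), -0.001)
(array([671.1, 179. ]), array([32.6, 50.5]), 1.503, 372, 24.8)
(array([668.3, 180.4]), array([36.1, 51.3]), 1.522, 267, 24.5)
t 20.8 pos [473.5 105.4 153.1] phi 0.027 tilt [-0.    -0.001] gap 85.4 F [-0.2 -1.1 -0.3] j [-0.29  0.42 -0.04  2.05  0.03  0.68 -1.89]
  turn -1.483 shift now [198.  -69.2  43. ] after turn [ 86.4 191.2  43.1]
```

Emit:
drive_tool:
  plan:
    - [0, 0, 0, 0, -0.165]
    - [0, 0, 0, 0, -0.165]
    - [0, 0, 0, 0, -0.165]
    - [0, 0, 0, 0, -0.165]
    - [0, 0, 0, 0, -0.165]
    - [0, 0, 0, 0, -0.165]
    - [0, 0, 0, 0, -0.165]
    - [0, 0, 0, 0, -0.165]
    - [0, 0, 0, 0, -0.163]
    - [0, 0.017, 0.038, 0, 0]
    - [0, 0.017, 0.038, 0, 0]
    - [0, 0.017, 0.038, 0, 0]
    - [0, 0.017, 0.038, 0.02, 0]
    - [0, 0.018, 0.039, 0.023, 0]
    - [0, 0, 0, 0, 0]
    - [0, 0, 0, 0, 0]

```text
clock: 22.8
tcp_pos: [668.8, 180.0, 110.0]
tool_rot: [-2.287, -2.154, 0.002]
wrist_force: [0.6, -0.1, 0.5]
finger_gap: 85.5
finger_force: 0.0
```

```bash
python3 -c "
from h import *
go(669.8,180,20,1.505)"
```

```text
t 22.8 pos [668.8 180.  110. ] phi 1.511 tilt [-0.001 -0.001] gap 85.5 F [ 0.6 -0.1  0.5] j [-0.1   0.75 -0.41  1.53  0.35  0.94 -0.68]
  turn 0.006 shift now [ 0.1  1.1 90. ] after turn [ 0.  1. 90.]
```

Emit:
drive_tool:
  plan:
    - [0, 0, 0.001, 0.03, 0.006]
    - [0, 0, 0, 0.03, 0]
    - [0, 0, 0, 0.018, 0]
    - [0, 0, 0, 0.01, 0]
    - [0, 0, 0, 0.002, 0]
    - [0.3, 0, 0, 0, 0]
    - [0.5, 0, 0, 0, 0]
    - [0.6, 0, 0, 0, 0]
    - [0.8, 0, 0, 0, 0]
    - [1, 0, 0, 0, 0]
    - [1, 0, 0, 0, 0]
    - [1, 0, 0, 0, 0]
    - [1, 0, 0, 0, 0]
  grip_force: 60

```text
clock: 24.42
tcp_pos: [671.2, 182.0, 21.4]
tool_rot: [2.291, 2.148, 0.003]
wrist_force: [1.2, -0.7, 6.4]
finger_gap: 30.9
finger_force: 61.1
```

```bash
python3 -c "
from h import *
go(483,-206.5,120,0.031)"
```

```text
t 24.43 pos [671.2 182.   21.4] phi 1.507 tilt [0.002 0.001] gap 30.9 F [ 1.2 -0.7  6.4] j [-0.13  0.86 -0.37  1.58  0.4   0.78 -0.73]
  turn 1.476 shift now [-399.7 -162.7  -99.2] after turn [-200.1  382.5  -98.6]
```

Emit:
drive_tool:
  plan:
    - [1, 0, 0, -0.03, 0]
    - [1, 0, 0, -0.035, 0]
    - [1, 0, 0, -0.035, 0]
    - [1, 0, 0, 0, 0.164]
    - [1, 0, 0, 0, 0.164]
    - [1, 0, 0, 0, 0.164]
    - [1, 0, 0, 0, 0.164]
    - [1, 0, 0, 0, 0.164]
    - [1, 0, 0, 0, 0.164]
    - [1, 0, 0, 0, 0.164]
    - [1, 0, 0, 0, 0.164]
    - [1, 0, 0, 0, 0.164]
    - [1, -0.05, 0, 0, 0]
    - [1, -0.05, 0, 0, 0]
    - [1, -0.05, 0, 0, 0]
    - [1, -0.05, 0, 0, 0]
    - [1, 0, 0.05, 0, 0]
    - [1, 0, 0.05, 0, 0]

```text
clock: 26.68
tcp_pos: [472.4, 75.6, 120.4]
tool_rot: [-3.141, -0.054, 0.0]
wrist_force: [1.3, 0.1, -3.5]
finger_gap: 30.7
finger_force: 60.6
```

Emit:
drive_tool:
  plan:
    - [1, 0, 0.05, 0, 0]
    - [1, 0, 0.05, 0, 0]
    - [1, 0, 0.05, 0, 0]
    - [1, 0, 0.05, 0, 0]
    - [1, 0, 0.05, 0, 0]
    - [1, 0, 0.032, 0, 0]
    - [1, 0, 0, 0, 0]
    - [1, 0, 0, 0, 0]

```text
clock: 27.68
tcp_pos: [481.6, -205.3, 120.0]
tool_rot: [-3.14, -0.049, 0.001]
wrist_force: [0.8, 0.0, -3.7]
finger_gap: 30.6
finger_force: 60.7
```

```bash
python3 -c "
from h import *
go(483,-206.5,22,0.031)
for n in ('top','scene'):
  f=imaging.capture(n)['frame'];cv2.imwrite('pics/q_%s.png'%n,cv2.resize(f[130:290,350:550] if n=='top' else f[80:240,300:500],None,fx=2,fy=2))
a,b=[cv2.imread('pics/q_%s.png'%n) for n in('top','scene')];cv2.imwrite('pics/p4.png',np.hstack([a,b]))
"
```

```text
t 27.68 pos [ 481.6 -205.3  120. ] phi 0.031 tilt [-0.001  0.001] gap 30.6 F [ 0.8  0.  -3.7] j [ 0.35  0.51 -0.05  1.99  0.04  0.64 -1.27]
  turn 0.0 shift now [ 1.4  1.4 98. ] after turn [ 1.4  1.3 98. ]
```

View pics/p4.png

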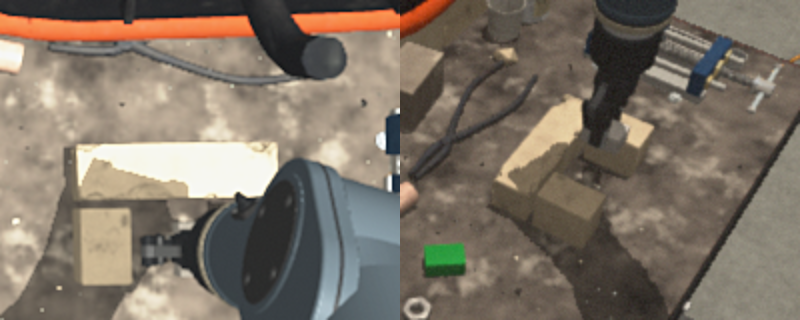

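The scene crop (right) shows the steel block held over the middle of the bay, at (615,135), between the two bricks. I lower it in two stages and release with a limited opening.

Emit:
drive_tool:
  plan:
    - [1, 0.002, 0.002, 0.03, 0]
    - [1, 0, 0, 0.03, 0]
    - [1, 0, 0, 0.02, 0]
    - [1, 0, 0, 0.01, 0]
    - [1, 0, 0, 0, 0]
    - [1, 0, 0, 0.004, 0]
    - [1, 0, 0, 0.003, 0]
    - [1, 0, 0, 0.002, 0]
    - [1, 0, 0, 0, 0]

```text
clock: 28.9
tcp_pos: [484.2, -208.6, 21.4]
tool_rot: [3.141, 0.048, 0.001]
wrist_force: [1.0, -0.1, -3.7]
finger_gap: 30.7
finger_force: 60.8
```

```bash
python3 -c "
from h import *
go(483.3,-207,21.4,0.031)"
```

```text
t 28.9 pos [ 484.2 -208.6   21.4] phi 0.03 tilt [ 0. -0.] gap 30.7 F [ 1.  -0.1 -3.7] j [ 0.34  0.68 -0.04  2.05  0.06  0.41 -1.28]
  turn -0.001 shift now [-0.8 -1.6 -0. ] after turn [-0.8 -1.6 -0. ]
```

Emit:
drive_tool:
  plan:
    - [1, -0.001, -0.0015, 0, 0]
    - [1, 0, 0, 0.001, 0]
    - [1, 0, 0, 0, 0]

```text
clock: 29.28
tcp_pos: [483.2, -207.2, 21.3]
tool_rot: [3.14, 0.048, 0.002]
wrist_force: [-2.1, -1.9, 11.7]
finger_gap: 30.7
finger_force: 62.9
```

Emit:
drive_tool:
  plan:
    - [0.6, 0, 0, 0, 0]
    - [0.5, 0, 0, 0, 0]
    - [0.45, 0, 0, 0, 0]
    - [0.45, 0, 0, 0, 0]
    - [0.45, 0, 0, 0, 0]

```text
clock: 29.9
tcp_pos: [482.9, -206.5, 20.2]
tool_rot: [-3.141, -0.049, 0.0]
wrist_force: [0.1, 0.4, 0.6]
finger_gap: 46.9
finger_force: 0.0
```

Emit:
drive_tool:
  plan:
    - [0.45, 0, 0, -0.02, 0]
    - [0.45, 0, 0, -0.045, 0]
    - [0.45, 0, 0, -0.045, 0]
    - [0, 0, -0.055, 0, 0]
    - [0, 0, -0.055, 0, 0]
    - [0, 0, -0.055, 0, 0]
    - [0, 0, -0.055, 0, 0]
    - [0, 0, -0.055, 0, 0]
    - [0, 0, 0, 0, 0]
    - [0, 0, 0, 0, 0]

```text
clock: 31.15
tcp_pos: [474.2, 67.9, 130.1]
tool_rot: [3.141, 0.049, -0.001]
wrist_force: [0.4, -0.4, -0.9]
finger_gap: 85.6
finger_force: 0.0
```

```bash
python3 -c "
from h import *
c=imaging.capture('top')
L=find(c,(555,-201),55,130,3.5)
for s,h in (((485,-281),62),((481,-131),62),((483,-207),25)):
  r=find(c,s,h,60 if h>30 else 45,3);print(r,rel(r,L))
for n,sc in (('top',8),('scene',8)):
  c=imaging.capture(n); g=cast(c,[(0,0)],20)
  W=world(c); m=(W[...,2]>7)&(np.hypot(W[...,0]-454,W[...,1]-248.5)<35)&(c['range_z']>0)
  v,u=np.nonzero(m); print(n,find(c,(454,248),20,40),m.sum())
  M=np.array([[6,0,-6*(u.min()-6)],[0,6,-6*(v.min()-6)]],float)
  cv2.imwrite('pics/q_%s.png'%n,cv2.warpAffine(c['frame'],M,(240,240)))
  cn=cv2.findContours(m.astype(np.uint8),cv2.RETR_EXTERNAL,cv2.CHAIN_APPROX_NONE)[0]
  p=cast(c,max(cn,key=len)[:,0],20); p=p-p.mean(0); a=np.arctan2(p[:,1],p[:,0]); r=np.hypot(*p.T)
  z=(r-r.mean())@np.exp(6j*a)/len(a); print('corner angle mod 60deg',np.degrees(np.angle(z)/6).round(1),'amp',abs(z).round(2))
a,b=[cv2.imread('pics/q_%s.png'%n) for n in('top','scene')];cv2.imwrite('pics/p5.png',np.hstack([a,b]))
go(455,248.5,130,0)
"
```

```text
(array([ 483.9, -279.7]), array([50.5, 73.7]), 0.032, 901, 61.8) (array([-72.9, -73.4]), 0.0)
(array([ 478.9, -132.5]), array([50. , 74.1]), 0.033, 886, 61.9) (array([-73.2,  73.9]), 0.001)
(array([ 481.1, -207.3]), array([32.4, 48.4]), 0.017, 363, 24.9) (array([-73.4,  -1. ]), -0.015)
top (array([455.3, 247.3]), array([37.3, 39.5]), 0.816, 218, 19.4) 228
corner angle mod 60deg -13.0 amp 0.49
scene (array([452.8, 249.3]), array([37.6, 39.1]), -0.942, 217, 19.5) 234
corner angle mod 60deg -14.5 amp 0.45
t 31.3 pos [474.5  66.7 130.2] phi 0.028 tilt [-0.    -0.001] gap 85.7 F [ 0.4  0.3 -0.3] j [-0.21  0.45 -0.03  2.09  0.03  0.61 -1.81]
  turn 0.028 shift now [-1.430e+01 -1.823e+02  1.000e-01] after turn [ -19.5 -181.8    0.2]
```

View pics/p5.png

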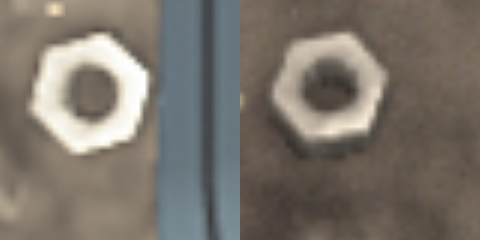

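The crops show the large nut with corners at about -14°, 46° and 106° in world angle, for example at (105,35) in the left crop. I take it with tool heading 0.80 rad, so the pads close on flats.

Emit:
drive_tool:
  plan:
    - [0, 0, 0, 0, -0.154]
    - [0, 0, 0, 0, -0.154]
    - [0, 0, 0, 0, -0.154]
    - [0, 0, 0, 0, -0.154]
    - [0, 0, 0, 0, -0.154]
    - [0, 0.023, -0.028, 0, 0]
    - [0, 0.023, -0.028, 0, 0]
    - [0, 0.023, -0.028, 0, 0]
    - [0, 0.024, -0.028, 0, 0]
    - [0, 0.024, -0.029, 0, 0]
    - [0, 0, 0, 0.02, 0]
    - [0, 0, 0, 0.02, 0]
    - [0, 0, 0, 0, 0]
    - [0, 0, 0, 0, 0]

```text
clock: 33.05
tcp_pos: [455.3, 249.8, 90.8]
tool_rot: [2.894, 1.222, 0.0]
wrist_force: [0.2, 0.3, -0.7]
finger_gap: 85.2
finger_force: 0.0
```

```bash
python3 -c "
from h import *
go(454.5,249,20,0.80)"
```

```text
t 33.05 pos [455.3 249.8  90.8] phi 0.799 tilt [0. 0.] gap 85.2 F [ 0.2  0.3 -0.7] j [-0.44  0.56 -0.23  2.02  0.22  0.58 -1.58]
  turn -0.001 shift now [-1.1 -0.  70.8] after turn [-1.1 -0.  70.8]
```

Emit:
drive_tool:
  plan:
    - [0, -0.001, 0, 0.03, 0]
    - [0, 0, 0, 0.025, 0]
    - [0, 0, 0, 0.012, 0]
    - [0, 0, 0, 0.004, 0]
    - [0.3, 0, 0, 0, 0]
    - [0.4, 0, 0, 0, 0]
    - [0.5, 0, 0, 0, 0]
    - [0.6, 0, 0, 0, 0]
    - [0.7, 0, 0, 0, 0]
    - [1, 0, 0, 0, 0]
    - [1, 0, 0, 0, 0]
    - [1, 0, 0, 0, 0]
    - [1, 0, 0, 0, 0]
  grip_force: 40

```text
clock: 34.67
tcp_pos: [454.3, 249.8, 20.0]
tool_rot: [2.893, 1.224, 0.001]
wrist_force: [-1.1, -0.9, 7.1]
finger_gap: 35.3
finger_force: 39.6
```

```bash
python3 -c "
from h import *
go(483,-207,130,0.031)"
```

```text
t 34.67 pos [454.3 249.8  20. ] phi 0.801 tilt [0.001 0.   ] gap 35.3 F [-1.1 -0.9  7.1] j [-0.48  0.67 -0.17  2.07  0.27  0.42 -1.63]
  turn 0.77 shift now [-307.8  338.7 -110.1] after turn [  14.5  457.5 -110. ]
```

Emit:
drive_tool:
  plan:
    - [1, 0, 0, -0.03, 0]
    - [1, 0, 0, -0.04, 0]
    - [1, 0, 0, -0.04, 0]
    - [1, 0, 0, 0, 0.154]
    - [1, 0, 0, 0, 0.154]
    - [1, 0, 0, 0, 0.154]
    - [1, 0, 0, 0, 0.154]
    - [1, 0, 0, 0, 0.154]
    - [1, 0.0015, 0.051, 0, 0]
    - [1, 0.0015, 0.051, 0, 0]
    - [1, 0.0015, 0.051, 0, 0]
    - [1, 0.0015, 0.051, 0, 0]
    - [1, 0.0015, 0.051, 0, 0]
    - [1, 0.0015, 0.051, 0, 0]
    - [1, 0.0015, 0.051, 0, 0]
    - [1, 0.002, 0.05, 0, 0]
    - [1, 0.002, 0.05, 0, 0]
    - [1, 0, 0, 0, 0]
    - [1, 0, 0, 0, 0]

```text
clock: 37.05
tcp_pos: [482.4, -206.2, 129.3]
tool_rot: [-3.141, -0.048, 0.0]
wrist_force: [-0.2, 1.3, 0.1]
finger_gap: 35.4
finger_force: 40.7
```

```bash
python3 -c "
from h import *
go(483,-207,46,0.031)
for n in ('top','scene'):
  f=imaging.capture(n)['frame'];cv2.imwrite('pics/q_%s.png'%n,cv2.resize(f[130:290,350:550] if n=='top' else f[80:240,300:500],None,fx=2,fy=2))
a,b=[cv2.imread('pics/q_%s.png'%n) for n in('top','scene')];cv2.imwrite('pics/p6.png',np.hstack([a,b]))
"
```

```text
t 37.05 pos [ 482.4 -206.2  129.3] phi 0.03 tilt [-0.     0.001] gap 35.4 F [-0.2  1.3  0.1] j [ 0.36  0.5  -0.06  1.98  0.05  0.67 -1.27]
  turn -0.001 shift now [ 0.6  0.9 83.3] after turn [ 0.6  0.8 83.3]
```

View pics/p6.png

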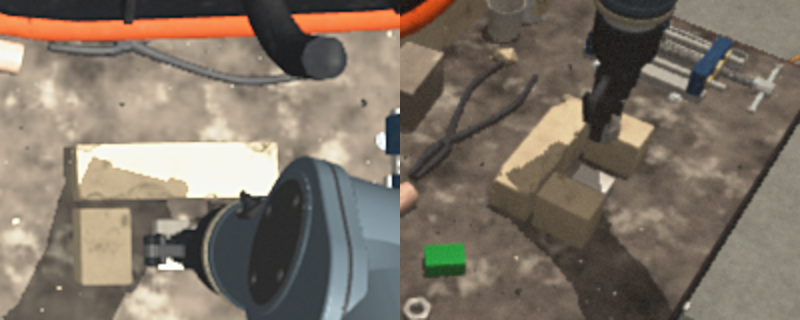

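The crops show the nut held above the block: the block is at (590,178) and the nut at (605,125) in the right crop. Next I lower it.

Emit:
drive_tool:
  plan:
    - [1, 0, 0, 0.03, 0]
    - [1, 0, 0, 0.03, 0]
    - [1, 0, 0, 0.014, 0]
    - [1, 0, 0, 0.007, 0]
    - [1, 0, 0, 0, 0]
    - [1, 0, 0, 0.002, 0]
    - [1, 0, 0, 0, 0]

```text
clock: 38.02
tcp_pos: [482.9, -206.8, 46.8]
tool_rot: [3.141, 0.048, 0.001]
wrist_force: [-0.4, -0.2, -0.4]
finger_gap: 35.2
finger_force: 40.7
```

Emit:
drive_tool:
  plan:
    - [1, 0, 0, 0.001, 0]
    - [1, 0, 0, 0.001, 0]
    - [1, 0, 0, 0, 0]

```text
clock: 38.4
tcp_pos: [482.7, -206.7, 45.0]
tool_rot: [3.141, 0.048, 0.001]
wrist_force: [-1.9, 0.5, 9.0]
finger_gap: 35.3
finger_force: 41.8
```

Contact at 9 N. Next I release gently and retreat.

Emit:
drive_tool:
  plan:
    - [0.55, 0, 0, 0, 0]
    - [0.5, 0, 0, 0, 0]
    - [0.4, 0, 0, 0, 0]
    - [0.4, 0, 0, 0, 0]
    - [0.4, 0, 0, -0.01, 0]
    - [0.4, 0, 0, -0.03, 0]
    - [0.4, 0, 0, -0.045, 0]
    - [0.4, 0, 0, -0.03, 0]
    - [0, 0, -0.055, 0, 0]
    - [0, 0, -0.055, 0, 0]
    - [0, 0, -0.055, 0, 0]
    - [0, 0, -0.055, 0, 0]
    - [0, 0, -0.055, 0, 0]
    - [0, 0, -0.055, 0, 0]
    - [0, 0, 0, 0, 0]
    - [0, 0, 0, 0, 0]

```text
clock: 40.4
tcp_pos: [472.3, 122.8, 159.7]
tool_rot: [3.141, 0.049, 0.0]
wrist_force: [1.0, -1.2, -0.6]
finger_gap: 85.6
finger_force: 0.0
```

```bash
python3 -c "
from h import *
c=imaging.capture('top')
L=find(c,(555,-201),55,130,3.5);print(L)
for s,h,r in (((485,-281),62,60),((481,-131),62,60),((483,-207),45,40)):
  r=find(c,s,h,r,3);print(r,rel(r,L))
# block outline from everything 10..48 mm high in the bay
W=world(c);m=(W[...,2]>18)&(W[...,2]<50)&(np.hypot(W[...,0]-483,W[...,1]+207)<40);v,u=np.nonzero(m);print('union px',u.min(),u.max(),v.min(),v.max())
r=find(c,(483,-207),25,40,4);print('block',r,rel(r,L))
for k in('n2','tube'): u,v,h,q=S[k];print(k,find(c,cast(c,[(u,v)],h)[0],h,q))
b=imaging.capture('scene')['frame']
cv2.imwrite('pics/p7.png',np.hstack([cv2.resize(f,None,fx=3,fy=3)for f in(c['frame'][180:290,370:500],b[110:220,320:450])]))
"
```

```text
(array([ 554.4, -204.2]), array([ 54.7, 198.5]), -1.539, 2410, 54.7)
(array([ 483.9, -279.9]), array([49.9, 73.8]), 0.032, 882, 61.8) (array([-72.9, -73.4]), 0.0)
(array([ 478.9, -132.6]), array([49.7, 74.1]), 0.033, 898, 61.8) (array([-73.2,  74. ]), 0.001)
(array([ 481.7, -207.1]), array([35.6, 39.5]), -0.004, 184, 44.9) (array([-72.8,  -0.6]), -0.036)
union px 428 448 240 264
block (array([ 463. , -207.7]), array([12.1, 32.3]), -1.553, 70, 24.2) (array([-91.5,  -0.6]), -1.585)
n2 (array([552.7,  91.8]), array([29.1, 32.2]), 0.804, 131, 16.4)
tube (array([676.1,  -6.6]), array([31.1, 89.8]), 1.384, 626, 29.5)
```

View pics/p7.png

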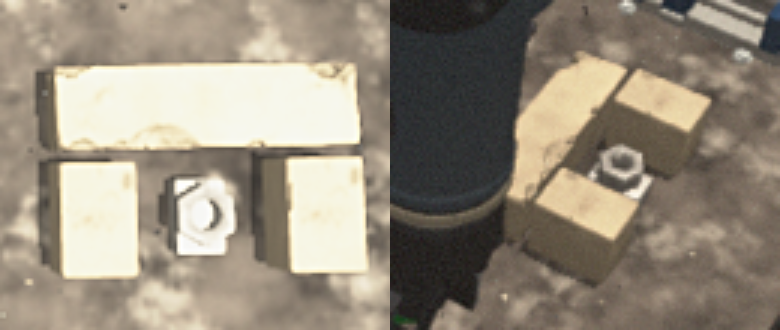

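The last view shows both bricks square and flush at the ends of the long brick, at (97,220) and (325,215) in the left crop. The block lies mid-bay with the nut flat on it at (207,213), within about 1 mm of centre once height parallax is allowed for. The small nut and tube have not moved.

```bash
python3 -c "
from workcell import job
print(job.job_done())"
```

```text
the job is handed in; nothing more can be done
None
```

The brazing bay is built as asked and handed in at about 40 s: both cut bricks are square to the long brick with a gap of about 8 mm and their outer sides within 2 mm of flush, the block is mid-bay, the large nut is flat and centred on it, and the small nut and tube are untouched.

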